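# Load the postcard printer and set its side guide

## Task

Get the postcard printer ready to feed. With the fingertips, push the loose stack of blank postcards along the bed until it lies square and fully home against the feed wall, and roll the green ribbed wheel under a fingertip until the sliding side guide has closed in and its pointer stands on the red gauge mark, so that the cards lie between guide and fence without being squeezed. Drive the guide by the wheel only and do not push it by hand; do not lift the cards, and leave the things beside the printer where they are.

Things in the scene. Friction and masses are not known exactly. Their poses are not given: they have to be found in the camera images.
- printer: white desktop postcard printer, fixed; origin on the desk top, x into the printer (away from the robot at yaw 0), y left, z up. Open infeed bed x -115 to +60 mm, 18 mm above the desk; behind it a 92 mm high housing, x +60 to +202, y -147 to +116, whose front is the feed wall. Fixed black fence left of the bed, 30 mm high, inner face y = +105, x -90 to +60 mm
- cards: loose stack of blank white postcards, 105 mm (x) by 148 mm (y) by 22 mm high, 0.18 to 0.35 kg, lying on the bed; origin at the centre of its underside, x towards the feed wall. It starts 25 to 45 mm short of the feed wall, a few mm off the fence and a little askew
- cards_front (a point): middle of the stack's leading lower edge (the one to bring against the feed wall), 52.5 mm ahead of the stack's origin
- feed_wall (a point): point at the foot of the feed wall, bed height, opposite the middle of a stack that lies against the fence; axes parallel to the printer's
- wheel_top (a point): fixed point at the top of the green, rubbery, ribbed wheel, 44.5 mm above the desk; axes parallel to the printer's. Wheel 44 mm in diameter, 16 mm wide along its axis (the printer's x), 26 ribs, standing 12 mm out of a console 32 mm high on the right of the bed (printer x -70 to +40, y -145 to -87 mm)
- wheel (a joint): turn of the wheel, rad, 0 with the guide fully open. Rolling its top to the left (printer +y, towards the cards) increases it and closes the guide 8 mm per rad (22 mm of rim travel); to the right opens it. It stays where it is left; 1 to 2 N at the rim turns it (most when the guide shifts the cards), so keep 5 to 15 N of pressure on it while rolling. It does not stop at the mark
- pointer (a point): yellow tip of the pointer on the black side guide, at bed height, in line with the guide's inner face. The guide is 30 mm high, 120 mm long and slides along the printer's y on the right of the bed; it starts 13 to 26 mm to the right of the mark
- red_mark (a point): red gauge mark, 3 mm wide, on the ruler along the bed's front edge, at bed height; fixed to the printer, axes parallel to the printer's. The pointer is on it when both have the same printer y; there the guide leaves the cards about 3 mm of play
- marker: blue and white marker pen lying beside the printer, 135 mm long; leave it alone
- glue: upright glue stick, 94 mm high, 28 mm thick, left of the printer; leave it alone
- stapler: red and black stapler, 150 x 34 x 42 mm, right of the printer; leave it alone
- eraser: eraser in a brown sleeve, 55 x 23 x 13 mm, right of the printer; leave it alone
Things that resemble listed ones, but are neither listed nor needed, are in the scene too. Several things have the shape of the cards; the one meant has the colours described above.

How it is judged:
By the outcome, as a careful person would: the job done as asked, in the order asked, and still so for the second after the job is handed in, with the robot touching nothing.
It also fails if it takes over 61 s, if anything falls off the work surface, if the arm or the gripper's body presses on something with over 40 N, if the wrist force passes 120 N, or if a joint passes its speed limit or range.

## Robot

A 7-joint arm with a two-finger parallel gripper is mounted at the origin on a cart in front of the work surface, level with it; the furniture and walls round the work are solid. World frame = base frame: x ahead of the robot, y to its left, z up, the work surface at z = 0. Lengths are in m, angles in degrees, forces in N, time in s.
With the tool pointing down it reaches from about 0.35 to 0.775 m from the base axis. Payload 3.1 kg.
Tool frame: the origin (TCP) lies between the finger pads; the fingertips stand 8 mm ahead of it and the grasp point (between the pads) lies 11 mm behind it; z points along the fingers, y is the line along which they close (so a half turn about z gives the same grasp; the last joint's range is limited). The gripper opens to 85 mm and grips with 20 to 120 N. Pads are 22 mm wide; open, the fingers measure 114 mm over their backs; the gripper's body (76 mm by 85 mm) begins 54 mm behind the grasp point. The pads swing forward as they close: fully open they stand 13 mm farther back than shut.
Start: joints at [-66.389, 17.813, 0.802, 86.603, -0.252, 75.585, -1.558], TCP at [0.241, 0.494, 0.239] pointing down, gripper open.
Joint ranges: [-154.91, 154.91], [-16.99, 109.72], [-72.82, 74.43], [7.12, 147.25], [-82.49, 262.49], [11.32, 116.49], [-174.64, 174.64]. Speed limits (degrees/s): [159.86, 159.86, 180, 180, 180, 180, 180].

## Interface

Orientations are given as a 3x3 rotation matrix whose columns are the frame's x, y, z axes.
In Python, from bench import manip gives the robot as it stands.
- The arm moves only by the tool step_arm, never from a script. Its argument "commands" is a list of rows, each a list of 3 entries, a list of its own where there are three numbers: the shift along the world's x, y, z in m, then the turn, a rotation vector about the world's x, y, z in rad, then the finger opening in m, from 0 to 0.0854. A call has 1 to 20 rows; each row shifts and turns the commanded pose from where the row before left it; what a row does not reach is not made up. A row lasts 1/10 s, in which the tool goes at most 50 mm and 8.59 degrees, less where a joint would pass 70% of its speed; a pose out of reach is approached as far as the arm can. A call is refused whole if a number of a shift passes 0.05 or a number of a turn 0.15, either way. A call with a gripper value outside its range is refused whole. The fingers move at their own pace and stop on an object; "grip_force" is the grip in N (left out, the last holds). Time passes only in rows, so rows that do not move let the fingers close. It gives the time, the measured TCP pose, the force, the opening and the grip force at its end, in the units of the state.
- manip.get_state(): the state, without advancing time (a new reading comes with each control period).
- manip.grab_frame(name): name is "side" or "top" or "wrist"; returns the picture (420x560x3 uint8, blue, green, red); there is no depth.
- manip.calibration(name): a dict with "fx", "fy", "cx", "cy" (pixels), "eye" and "attitude" of the camera in the world. Camera axes: x right, y down, z forward; pixel columns grow to the right and rows downward; lengths in m; the calibration is good to about 2 mm. A picture is of the moment at which its call begins: read the wrist's pose just before it. calibration takes no time and is no camera call; for the wrist camera it gives the pose at the moment of the call.
- manip.sign_off(): hands the job in; it is judged then, once.
The state is a dict: "time": time; "qpos": joint angles; "joint_velocities": joint speeds; "joint_torque": joint torques, N m; "tool_pos": TCP position; "tcp_rot": TCP orientation; "force": force on the tool from outside, world axes, zero at the start; "wrist_torque": the same for the moment, N m; "gripper_width": finger opening in m; "grip_force": force on a finger pad.
Only numpy, scipy, OpenCV 4.12 (cv2) and the standard library are available. Lean on these libraries where they do the work, as an engineer would, in place of code of your own. Each camera call takes 0.05 s, during which the arm holds its last target. There are 200 camera calls.

## Working session

There is one attempt and no reset: what is moved stays moved. The work goes in short steps, Python scripts to look and compute and a tool call to move; the robot and the scene stay as the last step left them, time stands still between calls to the robot, and variables do not carry over. Pictures are saved under pics/ and viewed, at most 10 in all, crops included, and the job is handed in when it is done.

Besides the shell and the picture viewer there is one more tool, called after "Emit:" by a JSON object that holds its "name" and its "arguments". step_arm: Moves the arm, as the interface text tells. Its arguments: {"type":"object","properties":{"commands":{"type":"array","items":{"type":"array"}},"grip_force":{"type":"number"}},"required":["commands"]}

```bash
mkdir -p pics; python3 - <<'E'
from bench import manip
import cv2,numpy as np
for n in("top","side"):
    f=manip.grab_frame(n);cv2.imwrite(f"pics/{n}0.png",f);c=manip.calibration(n);print(n,c)
s=manip.get_state();print(s["time"],s["tool_pos"],s["tcp_rot"],s["force"])
E
```

```text
top {'fx': 386.1689771923061, 'fy': 386.1689771923061, 'cx': 270.1549050600423, 'cy': 212.6811144359815, 'eye': array([ 0.39817531, -0.08300038,  0.90432824]), 'attitude': array([[-0.0107905 , -0.98234249,  0.18678007],
       [-0.99966755,  0.0062233 , -0.02502138],
       [ 0.02341718, -0.18698797, -0.98208306]])}
side {'fx': 415.66279130182363, 'fy': 415.66279130182363, 'cx': 278.56585168128026, 'cy': 205.19099670284098, 'eye': array([ 0.31525419, -0.79456994,  0.66670455]), 'attitude': array([[ 0.92856504, -0.24137678,  0.28196492],
       [-0.37100017, -0.58062328,  0.72473132],
       [-0.01121791, -0.7775692 , -0.62869731]])}
0.1 [0.24083646 0.49374457 0.23832441] [[-8.98782508e-01  4.38393976e-01 -8.51182922e-04]
 [ 4.38394791e-01  8.98780346e-01 -1.97390425e-03]
 [-1.00321251e-04 -2.14726477e-03 -9.99997690e-01]] [-0.12292306 -0.83866605  0.51556972]
```

View pics/top0.png

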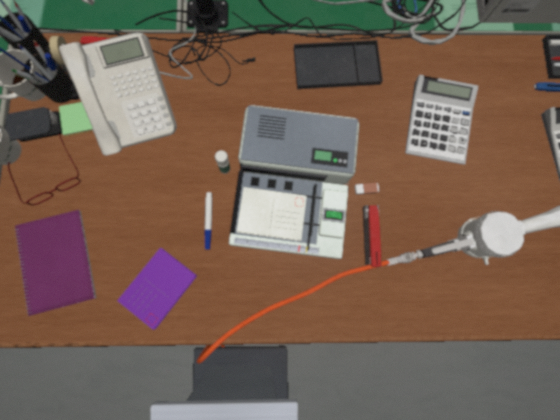

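View pics/side0.png

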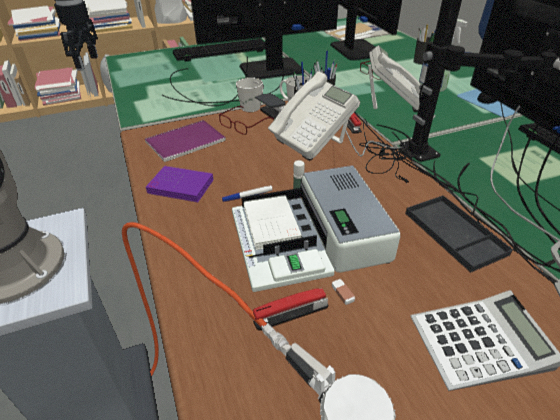

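The top view shows the printer at about (230-358, 105-257). The white stack is on its bed at about (275,215), the green wheel at (333,214), and the guide at (313,215). I'll enlarge both views to confirm.

```bash
python3 - <<'E'
import cv2,numpy as np
t=cv2.imread("pics/top0.png")[160:265,220:360];cv2.imwrite("pics/c0.png",cv2.resize(t,None,fx=5.7,fy=5.7,interpolation=cv2.INTER_CUBIC))
t=cv2.imread("pics/side0.png")[160:295,225:400];cv2.imwrite("pics/c1.png",cv2.resize(t,None,fx=4.4,fy=4.4,interpolation=cv2.INTER_CUBIC))
E
```

```text
(no output)
```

View pics/c0.png

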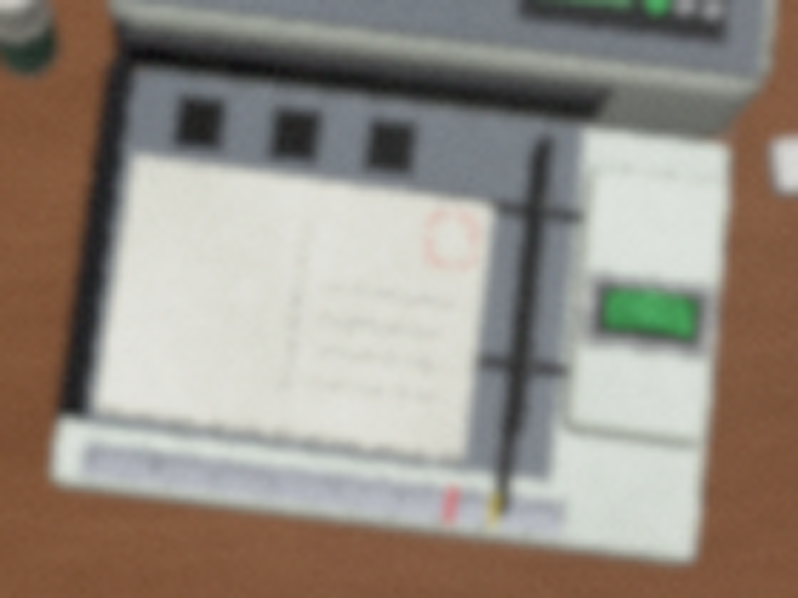

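View pics/c1.png

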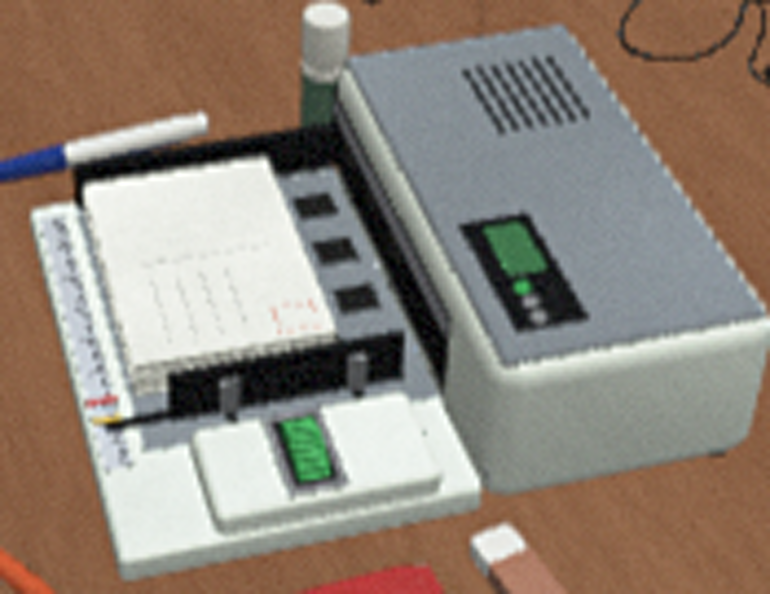

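Only one white stack lies on a bed: top-view crop corners (133,155), (492,205), (465,460), (92,412). It fits the description because it is white and sits between the fence and the guide; the purple book at (158,288) and the notebook don't. The pointer is at crop (495,508) and the red mark at (452,505). Next I'll fit the printer pose.

```bash
cat > h.py <<'E'
import numpy as np,cv2
from bench import manip
C={n:manip.calibration(n) for n in("top","side")}
def proj(n,P,c=None):
    c=c or C[n];q=(np.atleast_2d(P)-c["eye"])@c["attitude"]
    return np.c_[c["cx"]+c["fx"]*q[:,0]/q[:,2],c["cy"]+c["fy"]*q[:,1]/q[:,2]]
def ray(n,uv,z,c=None):
    c=c or C[n];d=c["attitude"]@[(uv[0]-c["cx"])/c["fx"],(uv[1]-c["cy"])/c["fy"],1]
    return c["eye"]+d*(z-c["eye"][2])/d[2]
def crop(n,u,v):
    return ((u+.5)/5.7-.5+220,(v+.5)/5.7-.5+160) if n=="top" else ((u+.5)/4.4-.5+225,(v+.5)/4.4-.5+160)
def toW(p,l):
    c,s=np.cos(p[2]),np.sin(p[2]);l=np.atleast_2d(l);return np.c_[p[0]+c*l[:,0]-s*l[:,1],p[1]+s*l[:,0]+c*l[:,1],l[:,2]]
E
cat > fit.py <<'E'
from h import *
from scipy.optimize import least_squares
O=[("top",567,430,-70,-87,32),("top",697,443,-70,-145,32),("top",590,165,40,-87,32),("top",727,178,40,-145,32),
("side",193,432,-70,-87,32),("side",218,520,-70,-145,32),("side",440,470,40,-145,32),("side",405,397,40,-87,32),
("top",52,487,-115,116,18),("top",697,562,-115,-147,18),("top",768,70,60,-147,92),("side",503,365,60,-147,92),("side",340,60,60,116,92)]
def r(p): return np.concatenate([proj(n,toW(p,[[x/1e3,y/1e3,z/1e3]]))[0]-crop(n,u,v) for n,u,v,x,y,z in O])
f=least_squares(r,[.5,0,-.1],loss="soft_l1");p=f.x
print("pose",p,np.degrees(p[2]));print(np.round(r(p).reshape(-1,2),1).tolist())
c,s=np.cos(p[2]),np.sin(p[2])
def loc(w): d=w[:2]-p[:2];return np.round(1e3*np.array([c*d[0]+s*d[1],-s*d[0]+c*d[1]]),1)
for nm,n,u,v,z in[("red","top",452,505,18),("ptr","top",495,508,18),("wheel","top",650,312,44),("BL","top",133,155,40),("BR","top",492,205,40),("FR","top",465,460,40),("FL","top",92,412,40),
 ("red","side",100,402,18),("ptr","side",108,423,18),("wheel","side",304,440,44),("sFR","side",135,365,40),("sFL","side",85,187,40),("sBR","side",335,333,40),("sBL","side",270,158,40)]:
    w=ray(n,crop(n,u,v),z/1e3);print(nm,np.round(w,4),loc(w))
np.save("p.npy",p)
E
python3 fit.py
```

```text
pose [ 0.59305961 -0.13777196 -0.1208635 ] -6.92496866917779
[[-0.3, -0.7], [2.1, -0.1], [-0.3, -0.7], [0.4, -0.1], [-1.3, -0.5], [-0.1, -0.2], [1.4, 0.3], [0.1, -2.4], [-0.4, -0.5], [0.3, -0.8], [0.7, 3.5], [-1.1, 2.0], [-3.2, -1.6]]
red [ 0.4832 -0.1708  0.018 ] [-105.1  -46. ]
ptr [ 0.4818 -0.1882  0.018 ] [-104.4  -63.4]
wheel [ 0.5571 -0.2493  0.044 ] [ -22.3 -115.1]
BL [ 0.6237 -0.0429  0.04  ] [19.  97.9]
BR [ 0.6022 -0.1878  0.04  ] [ 15.1 -48.6]
FR [ 0.4988 -0.1742  0.04  ] [-89.2 -47.5]
FL [ 0.519 -0.027  0.04 ] [-86.8 101.1]
red [ 0.484  -0.1685  0.018 ] [-104.5  -43.6]
ptr [ 0.4831 -0.1837  0.018 ] [-103.6  -58.8]
wheel [ 0.5574 -0.2534  0.044 ] [ -21.5 -119.1]
sFR [ 0.5023 -0.1721  0.04  ] [-86. -45.]
sFL [ 0.5232 -0.0289  0.04  ] [-82.5  99.7]
sBR [ 0.6023 -0.1886  0.04  ] [ 15.3 -49.4]
sBL [ 0.6273 -0.0439  0.04  ] [22.7 97.3]
```

Emit:
{"name": "step_arm", "arguments": {"commands": [[[0.0163,-0.0394,0],[0,0,0.0222],0.0854],[[0.0163,-0.0394,0],[0,0,0.0222],0.0854],[[0.0163,-0.0394,0],[0,0,0.0222],0.0854],[[0.0163,-0.0394,0],[0,0,0.0222],0.0854],[[0.0163,-0.0394,0],[0,0,0.0222],0.0854],[[0.0163,-0.0394,0],[0,0,0.0222],0.0854],[[0.0163,-0.0394,0],[0,0,0.0222],0.0854],[[0.0163,-0.0394,0],[0,0,0.0222],0.0854],[[0.0163,-0.0394,0],[0,0,0.0222],0.0854],[[0.0163,-0.0394,0],[0,0,0.0222],0.0854],[[0.0163,-0.0394,0],[0,0,0.0222],0.0854],[[0.0163,-0.0394,0],[0,0,0.0222],0.0854],[[0.0163,-0.0394,0],[0,0,0.0222],0.0854],[[0.0163,-0.0394,0],[0,0,0.0222],0.0854],[[0.0163,-0.0394,0],[0,0,0.0222],0.0854],[[0,0,0],[0,0,0],0.0854],[[0,0,0],[0,0,0],0.0854]]}}

```text
time: 1.8
tool_pos: [0.4851, -0.0975, 0.2387]
tcp_rot: [[-0.992, 0.124, -0.002], [0.124, 0.992, 0.0], [0.002, -0.0, -1.0]]
force: [0.5, -0.3, 0.4]
gripper_width: 0.0855
grip_force: 0.0
```

Emit:
{"name": "step_arm", "arguments": {"commands": [[[0,0,-0.04],[0,0,0],0.0854],[[0,0,-0.04],[0,0,0],0.0854],[[0,0,-0.04],[0,0,0],0.0854],[[0,0,-0.04],[0,0,0],0.0854],[[0,0,-0.02],[0,0,0],0.0854],[[0,0,-0.01],[0,0,0],0.0854],[[0,0,0],[0,0,0],0.0854],[[0,0,0],[0,0,0],0.0854]]}}

```text
time: 2.6
tool_pos: [0.4866, -0.096, 0.0503]
tcp_rot: [[-0.993, 0.119, 0.002], [0.119, 0.993, 0.0], [-0.002, 0.0, -1.0]]
force: [0.6, -0.1, 0.5]
gripper_width: 0.0857
grip_force: 0.0
```

Emit:
{"name": "step_arm", "arguments": {"commands": [[[0,0,-0.003],[0,0,0],0.0854],[[0,0,-0.003],[0,0,0],0.0854],[[0,0,-0.002],[0,0,0],0.0854],[[0,0,0],[0,0,0],0.0854]]}}

```text
time: 3.0
tool_pos: [0.4855, -0.0966, 0.0413]
tcp_rot: [[-0.993, 0.12, -0.0], [0.12, 0.993, 0.0], [0.0, 0.0, -1.0]]
force: [-0.4, -0.3, 0.3]
gripper_width: 0.0852
grip_force: 0.0
```

```bash
python3 - <<'E'
from h import *
print(manip.get_state()["force"])
t=manip.grab_frame("side")[160:295,225:400];cv2.imwrite("pics/c2.png",cv2.resize(t,None,fx=4.4,fy=4.4,interpolation=cv2.INTER_CUBIC))
E
```

```text
[-0.40382754 -0.29984641  0.26905899]
```

View pics/c2.png

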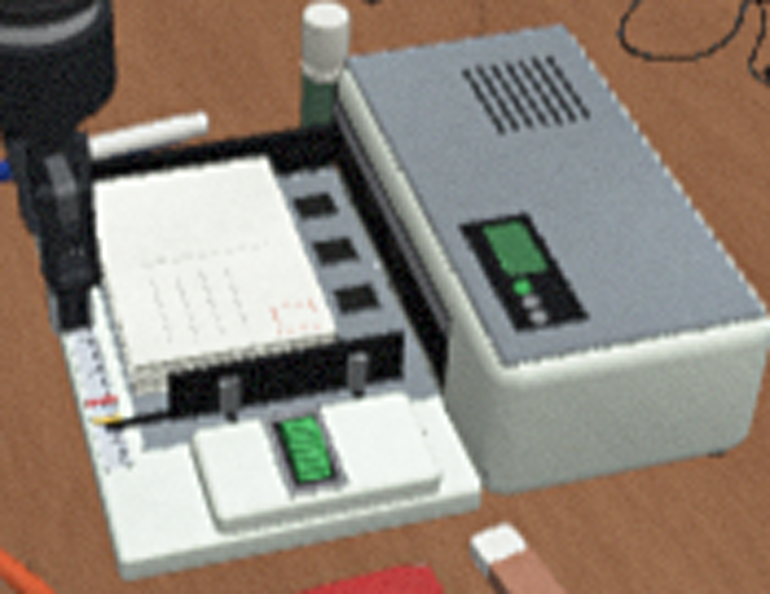

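The right fingertip shows at crop (73,328), just in front of the stack. I'll get its height from that pixel.

```bash
python3 - <<'E'
from h import *
print(crop("side",73,328))
for z in(.02,.03,.04,.05):print(z,proj("side",[.4795,-.146,z]),proj("side",[.4805,-.140,z]))
E
```

```text
(241.20454545454544, 234.1590909090909)
0.02 [[242.15238008 244.21015583]] [[241.75274262 242.34606017]]
0.03 [[241.85176292 240.95180212]] [[241.45090916 239.09136206]]
0.04 [[241.54699362 237.64844374]] [[241.14492786 235.79193726]]
0.05 [[241.23798554 234.2991418 ]] [[240.8347126  232.44685743]]
```

Emit:
{"name": "step_arm", "arguments": {"commands": [[[0,0,-0.008],[0,0,0],0.0854],[[0,0,-0.006],[0,0,0],0.0854],[[0,0,-0.004],[0,0,0],0.0854],[[0,0,0],[0,0,0],0.0854]]}}

```text
time: 3.45
tool_pos: [0.4847, -0.0965, 0.0223]
tcp_rot: [[-0.993, 0.121, -0.002], [0.121, 0.993, 0.0], [0.002, -0.0, -1.0]]
force: [-0.8, 0.2, 0.1]
gripper_width: 0.0852
grip_force: 0.0
```

Emit:
{"name": "step_arm", "arguments": {"commands": [[[0.00397,-0.00048,0],[0,0,0],0.0854],[[0.00397,-0.00048,0],[0,0,0],0.0854],[[0.00397,-0.00048,0],[0,0,0],0.0854],[[0.00397,-0.00048,0],[0,0,0],0.0854],[[0.00397,-0.00048,0],[0,0,0],0.0854],[[0.00397,-0.00048,0],[0,0,0],0.0854],[[0.00397,-0.00048,0],[0,0,0],0.0854]]}}

```text
time: 4.15
tool_pos: [0.5133, -0.0999, 0.0231]
tcp_rot: [[-0.993, 0.12, -0.001], [0.12, 0.993, 0.0], [0.001, 0.0, -1.0]]
force: [-0.8, 0.2, 0.8]
gripper_width: 0.0852
grip_force: 1.1
```

Emit:
{"name": "step_arm", "arguments": {"commands": [[[0.00397,-0.00048,0],[0,0,0],0.0854],[[0.00397,-0.00048,0],[0,0,0],0.0854],[[0.00397,-0.00048,0],[0,0,0],0.0854],[[0.00397,-0.00048,0],[0,0,0],0.0854],[[0.00397,-0.00048,0],[0,0,0],0.0854],[[0.00199,-0.00024,0],[0,0,0],0.0854],[[0,0,0],[0,0,0],0.0854]]}}

```text
time: 4.85
tool_pos: [0.536, -0.1028, 0.0234]
tcp_rot: [[-0.993, 0.12, 0.001], [0.12, 0.993, -0.0], [-0.001, -0.0, -1.0]]
force: [-1.0, 0.4, 0.3]
gripper_width: 0.0851
grip_force: 0.1
```

```bash
python3 - <<'E'
from h import *
print(manip.get_state()["force"])
t=manip.grab_frame("side")[160:295,225:400];cv2.imwrite("pics/c3.png",cv2.resize(t,None,fx=4.4,fy=4.4,interpolation=cv2.INTER_CUBIC))
E
```

```text
[-1.001473    0.41290435  0.25161192]
```

View pics/c3.png

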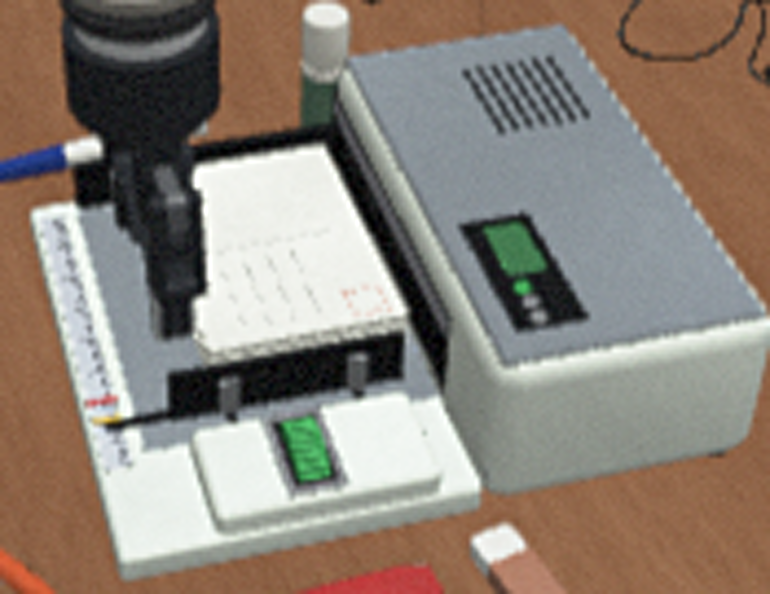

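The stack is nearly home: its front right corner is at crop (408,310) and square to the fingers. I'll push on slowly and watch the force.

Emit:
{"name": "step_arm", "arguments": {"commands": [[[0.001,-0.00012,0],[0,0,0],0.0854],[[0.001,-0.00012,0],[0,0,0],0.0854],[[0.001,-0.00012,0],[0,0,0],0.0854],[[0.001,-0.00012,0],[0,0,0],0.0854],[[0,0,0],[0,0,0],0.0854]]}}

```text
time: 5.4
tool_pos: [0.5393, -0.1032, 0.0233]
tcp_rot: [[-0.993, 0.12, 0.0], [0.12, 0.993, -0.0], [-0.0, -0.0, -1.0]]
force: [-2.5, 0.3, 1.6]
gripper_width: 0.0858
grip_force: 1.1
```

Emit:
{"name": "step_arm", "arguments": {"commands": [[[0.001,-0.00012,0],[0,0,0],0.0854],[[0.001,-0.00012,0],[0,0,0],0.0854],[[0.001,-0.00012,0],[0,0,0],0.0854],[[0,0,0],[0,0,0],0.0854]]}}

```text
time: 5.8
tool_pos: [0.5417, -0.1034, 0.0232]
tcp_rot: [[-0.993, 0.121, -0.001], [0.121, 0.993, 0.0], [0.001, 0.0, -1.0]]
force: [-3.2, 0.2, 2.7]
gripper_width: 0.0851
grip_force: 2.0
```

Emit:
{"name": "step_arm", "arguments": {"commands": [[[0.001,-0.00012,0],[0,0,0],0.0854],[[0.001,-0.00012,0],[0,0,0],0.0854],[[0,0,0],[0,0,0],0.0854]]}}

```text
time: 6.1
tool_pos: [0.5417, -0.1034, 0.0228]
tcp_rot: [[-0.993, 0.121, -0.005], [0.121, 0.993, 0.001], [0.005, 0.001, -1.0]]
force: [-7.0, 0.7, 5.0]
gripper_width: 0.0852
grip_force: 3.8
```

Emit:
{"name": "step_arm", "arguments": {"commands": [[[0.001,-0.00012,0],[0,0,0],0.0854],[[0.001,-0.00012,0],[0,0,0],0.0854],[[0.001,-0.00012,0],[0,0,0],0.0854],[[0,0,0],[0,0,0],0.0854]]}}

```text
time: 6.5
tool_pos: [0.5418, -0.1035, 0.0223]
tcp_rot: [[-0.992, 0.122, -0.011], [0.122, 0.993, 0.003], [0.011, 0.002, -1.0]]
force: [-11.8, 1.7, 6.6]
gripper_width: 0.0853
grip_force: 6.1
```

Emit:
{"name": "step_arm", "arguments": {"commands": [[[-0.01,0.0012,0],[0,0,0],0.0854],[[-0.01,0.0012,0],[0,0,0],0.0854],[[-0.01,0.0012,0.01],[0,0,0],0.0854],[[0,0,0.045],[0,0,0],0.0854],[[0,0,0.045],[0,0,0],0.0],[[0,-0.04,0],[0,0,0],0.0],[[0.01,-0.04,0],[0,0,0],0.0],[[0.01,-0.04,0],[0,0,0],0.0],[[0.014,-0.038,0],[0,0,0],0.0],[[0,0,0],[0,0,0],0.0],[[0,0,0],[0,0,0],0.0],[[0,0,0],[0,0,0],0.0]]}}

```text
time: 7.7
tool_pos: [0.5517, -0.2568, 0.1231]
tcp_rot: [[-0.993, 0.119, 0.001], [0.119, 0.993, 0.001], [-0.001, 0.001, -1.0]]
force: [-0.0, 0.2, 0.5]
gripper_width: -0.0002
grip_force: 0.0
```

```bash
python3 - <<'E'
from h import *
print(manip.get_state()["force"],manip.calibration("wrist"))
f=manip.grab_frame("wrist");t=manip.grab_frame("top")[160:265,220:360]
cv2.imwrite("pics/w1.png",np.vstack([cv2.resize(f,(400,300)),cv2.resize(t,(400,300),interpolation=cv2.INTER_CUBIC)]))
cv2.imwrite("pics/w1f.png",f);cv2.imwrite("pics/t1.png",t)
E
```

```text
[-0.00395087  0.2315849   0.45848156] {'fx': 316.6401243465549, 'fy': 316.6401243465549, 'cx': 282.20048172874255, 'cy': 213.11982982173018, 'eye': array([ 0.48497128, -0.24865246,  0.25834622]), 'attitude': array([[ 0.11890098,  0.95723212,  0.26375977],
       [ 0.99290351, -0.11523754, -0.02937568],
       [ 0.00227568,  0.2653808 , -0.96414099]])}
```

View pics/w1.png

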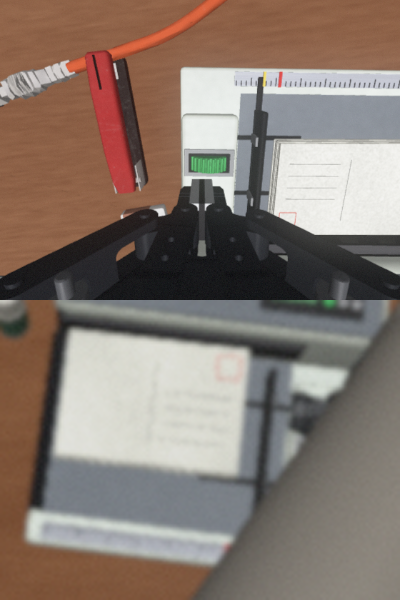

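The wrist view shows the pointer at about (264,80)/400 and the red mark at (281,80), with the wheel at (209,162). The top view shows the stack flush against the housing. I'll measure all three by colour in the wrist frame.

```bash
cat > m.py <<'E'
from h import *
p=np.load("p.npy")
def loc(w):
    c,s=np.cos(p[2]),np.sin(p[2]);d=w[:2]-p[:2];return np.round(1e3*np.array([c*d[0]+s*d[1],-s*d[0]+c*d[1]]),1)
def meas(f,c):
    h=cv2.cvtColor(f,cv2.COLOR_BGR2HSV)
    for nm,lo,hi,z in[("yel",(20,110,110),(34,255,255),.018),("red",(170,110,110),(180,255,255),.018),("red0",(0,130,110),(5,255,255),.018),("grn",(50,110,60),(80,255,255),.0445)]:
        m=cv2.inRange(h,lo,hi);n,_,st,ce=cv2.connectedComponentsWithStats(m)
        for i in range(1,n):
            if st[i,4]>8:
                w=ray(0,ce[i],z,c);l=loc(w)
                if -130<l[0]<50 and -145<l[1]<110: print(nm,st[i].tolist(),ce[i].round(1),w.round(4),l)
if __name__=="__main__":
    import sys
    c=manip.calibration("wrist");f=manip.grab_frame("wrist") if len(sys.argv)<2 else cv2.imread(sys.argv[1])
    if len(sys.argv)<2: cv2.imwrite("pics/wl.png",f)
    meas(f,c);s=manip.get_state();print(s["tool_pos"],s["force"],s["time"])
E
python3 m.py pics/w1f.png
```

```text
yel [368, 101, 4, 20, 71] [369.6 111. ] [ 0.4821 -0.1836  0.018 ] [-104.6  -58.9]
red0 [390, 101, 5, 21, 70] [391.9 110.8] [ 0.4838 -0.1676  0.018 ] [-104.8  -42.8]
grn [268, 220, 49, 22, 876] [292.1 231.2] [ 0.5576 -0.2493  0.0445] [ -21.7 -115. ]
[ 0.55173289 -0.25631188  0.12327966] [-0.36838943  0.08197669  0.45073798] 7.8
```

Emit:
{"name": "step_arm", "arguments": {"commands": [[[0.005,-0.004,-0.03],[0,0,0],0.0],[[0,0,-0.03],[0,0,0],0.0],[[0,0,-0.004],[0,0,0],0.0],[[0,0,-0.002],[0,0,0],0.0],[[0,0,-0.002],[0,0,0],0.0],[[0,0,0],[0,0,0],0.0]]}}

```text
time: 8.4
tool_pos: [0.5572, -0.2628, 0.0568]
tcp_rot: [[-0.993, 0.12, 0.003], [0.12, 0.993, -0.001], [-0.003, -0.001, -1.0]]
force: [-0.3, -0.2, 0.6]
gripper_width: 0.0005
grip_force: 0.0
```

Emit:
{"name": "step_arm", "arguments": {"commands": [[[0,0,-0.001],[0,0,0],0.0],[[0,0,-0.001],[0,0,0],0.0],[[0,0,-0.001],[0,0,0],0.0],[[0,0,0],[0,0,0],0.0]]}}

```text
time: 8.8
tool_pos: [0.5562, -0.2625, 0.0523]
tcp_rot: [[-0.993, 0.12, -0.0], [0.12, 0.993, 0.0], [0.0, 0.0, -1.0]]
force: [-0.5, -0.1, 0.0]
gripper_width: 0.0003
grip_force: 0.0
```

Emit:
{"name": "step_arm", "arguments": {"commands": [[[0.0004,0.003,0],[0,0,0],0.0],[[0,0,-0.002],[0,0,0],0.0],[[0,0,-0.002],[0,0,0],0.0],[[0,0,0],[0,0,0],0.0]]}}

```text
time: 9.2
tool_pos: [0.5566, -0.2624, 0.0502]
tcp_rot: [[-0.993, 0.122, 0.001], [0.122, 0.993, -0.004], [-0.002, -0.004, -1.0]]
force: [-2.1, -1.9, 6.3]
gripper_width: 0.0001
grip_force: 3.7
```

Emit:
{"name": "step_arm", "arguments": {"commands": [[[0.00024,0.002,0.0002],[0,0,0],0.0],[[0.00024,0.002,0.0002],[0,0,0],0.0],[[0.00024,0.002,0.0002],[0,0,0],0.0],[[0.00024,0.002,0.0002],[0,0,0],0.0],[[0.00024,0.002,0.0],[0,0,0],0.0]]}}

```text
time: 9.7
tool_pos: [0.5578, -0.2534, 0.0522]
tcp_rot: [[-0.992, 0.123, 0.002], [0.123, 0.992, -0.005], [-0.003, -0.005, -1.0]]
force: [-4.8, -2.1, 12.5]
gripper_width: -0.0006
grip_force: 6.2
```

```bash
python3 m.py
```

```text
yel [402, 76, 8, 30, 149] [405.7  90.4] [ 0.4817 -0.1815  0.018 ] [-105.3  -56.8]
red0 [429, 76, 9, 32, 169] [433.3  91.4] [ 0.4839 -0.1678  0.018 ] [-104.7  -42.9]
grn [254, 248, 14, 15, 143] [259.7 254.9] [ 0.5497 -0.263   0.0445] [ -27.9 -129.5]
grn [298, 250, 27, 28, 380] [314.5 261. ] [ 0.5561 -0.2369  0.0445] [ -24.7 -102.9]
[ 0.55798747 -0.25230831  0.05219762] [-3.78559136 -0.0774482  13.71972116] 9.75
```

Emit:
{"name": "step_arm", "arguments": {"commands": [[[0.00024,0.002,0.0],[0,0,0],0.0],[[0.00024,0.002,0.0],[0,0,0],0.0],[[0.00024,0.002,0.0],[0,0,0],0.0],[[0.00024,0.002,0.0],[0,0,0],0.0],[[0.00024,0.002,-0.0005],[0,0,0],0.0],[[0.00024,0.002,-0.0005],[0,0,0],0.0]]}}

```text
time: 10.35
tool_pos: [0.5601, -0.2373, 0.0502]
tcp_rot: [[-0.993, 0.12, 0.002], [0.12, 0.993, 0.001], [-0.002, 0.001, -1.0]]
force: [-0.8, 2.2, 8.1]
gripper_width: -0.0002
grip_force: 3.6
```

```bash
python3 m.py
```

```text
yel [383, 75, 7, 31, 154] [385.9  89.8] [ 0.4825 -0.1757  0.018 ] [-105.2  -51. ]
red0 [398, 76, 8, 31, 164] [401.5  91. ] [ 0.4839 -0.168   0.018 ] [-104.7  -43.1]
grn [223, 249, 44, 34, 837] [239.3 264.9] [ 0.5551 -0.2572  0.0445] [ -23.2 -123.1]
[ 0.56021503 -0.23638806  0.04983499] [-1.59328019  2.05142703  6.67244899] 10.4
```

Emit:
{"name": "step_arm", "arguments": {"commands": [[[0,0,0.01],[0,0,0],0.0],[[0,0,0.003],[0,0,0],0.0],[[-0.0028,-0.0235,0],[0,0,0],0.0],[[0,0,0],[0,0,0],0.0],[[0,0,-0.006],[0,0,0],0.0],[[0,0,-0.003],[0,0,0],0.0],[[0,0,-0.002],[0,0,0],0.0],[[0,0,0],[0,0,0],0.0]]}}

```text
time: 11.2
tool_pos: [0.5562, -0.2621, 0.0513]
tcp_rot: [[-0.993, 0.12, -0.0], [0.12, 0.993, -0.002], [-0.0, -0.002, -1.0]]
force: [-2.9, -1.6, 7.2]
gripper_width: -0.0002
grip_force: 3.8
```

```bash
python3 m.py
```

```text
yel [432, 78, 9, 30, 156] [436.  92.] [ 0.4825 -0.1754  0.018 ] [-105.2  -50.7]
red0 [447, 78, 10, 31, 167] [451.3  92.7] [ 0.4838 -0.1678  0.018 ] [-104.9  -42.9]
grn [298, 251, 44, 32, 774] [324.7 266.1] [ 0.5574 -0.2409  0.0445] [ -23.  -106.7]
[ 0.55616608 -0.26208391  0.05134878] [-2.68986577 -0.28470503  7.67739983] 11.25
```

Emit:
{"name": "step_arm", "arguments": {"commands": [[[0.00024,0.002,0.0001],[0,0,0],0.0],[[0.00024,0.002,0.0001],[0,0,0],0.0],[[0.00024,0.002,0.0001],[0,0,0],0.0],[[0.00024,0.002,0],[0,0,0],0.0],[[0.00024,0.002,0.0],[0,0,0],0.0],[[0.00024,0.002,0.0],[0,0,0],0.0],[[0.00024,0.002,0.0],[0,0,0],0.0]]}}

```text
time: 11.95
tool_pos: [0.5582, -0.2475, 0.0523]
tcp_rot: [[-0.993, 0.12, 0.001], [0.12, 0.993, -0.001], [-0.001, -0.001, -1.0]]
force: [-2.9, 0.2, 11.2]
gripper_width: -0.0001
grip_force: 5.3
```

```bash
python3 m.py
```

```text
yel [413, 77, 8, 31, 167] [416.3  91.5] [ 0.4831 -0.1701  0.018 ] [-105.2  -45.4]
red0 [417, 78, 9, 31, 126] [421.4  93.1] [ 0.4842 -0.1676  0.018 ] [-104.5  -42.7]
grn [242, 248, 26, 29, 362] [250.6 259.8] [ 0.5523 -0.2619  0.0445] [ -25.5 -128.1]
grn [298, 249, 17, 20, 178] [307.4 256.7] [ 0.5539 -0.2342  0.0445] [ -27.2 -100.4]
[ 0.5583645  -0.24698627  0.05227286] [-3.08363894 -0.32811427 11.11620105] 12.0
```

Emit:
{"name": "step_arm", "arguments": {"commands": [[[0.0002,0.0015,0.0],[0,0,0],0.0],[[0.0002,0.0015,0.0],[0,0,0],0.0],[[0.0002,0.0015,0.0],[0,0,0],0.0],[[0,0,0.0],[0,0,0],0.0]]}}

```text
time: 12.4
tool_pos: [0.5591, -0.2418, 0.0521]
tcp_rot: [[-0.993, 0.119, 0.001], [0.119, 0.993, 0.0], [-0.001, 0.001, -1.0]]
force: [-2.6, 1.3, 10.7]
gripper_width: 0.0001
grip_force: 5.2
```

```bash
python3 m.py; python3 -c "
import cv2;f=cv2.imread('pics/wl.png')[60:280,200:520];cv2.imwrite('pics/v1.png',cv2.resize(f,None,fx=2.5,fy=2.5))"
```

```text
yel [405, 77, 9, 31, 162] [408.9  91.4] [ 0.4834 -0.1681  0.018 ] [-105.2  -43.3]
grn [231, 248, 36, 32, 636] [243.8 262.7] [ 0.5541 -0.2596  0.0445] [ -24.  -125.6]
grn [298, 251, 3, 10, 22] [298.7 255.1] [ 0.5534 -0.2325  0.0445] [-28.  -98.8]
[ 0.55910341 -0.24163101  0.05202572] [-2.78032369  1.4415863  10.60958369] 12.45
```

View pics/v1.png

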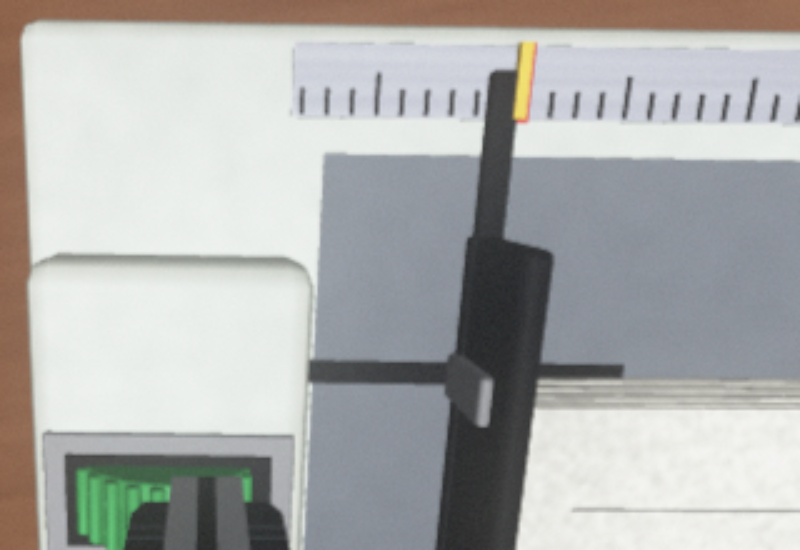

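The pointer covers all but a sliver of the red mark, so it is about 0.5 mm short. I'll roll a touch more, then lift off.

Emit:
{"name": "step_arm", "arguments": {"commands": [[[0.0002,0.0013,0.0],[0,0,0],0.0],[[0,0,0.0],[0,0,0],0.0],[[0,0,0.0],[0,0,0],0.0]]}}

```text
time: 12.75
tool_pos: [0.5594, -0.2398, 0.0517]
tcp_rot: [[-0.993, 0.119, 0.0], [0.119, 0.993, 0.001], [-0.0, 0.001, -1.0]]
force: [-3.0, 0.9, 9.8]
gripper_width: 0.0002
grip_force: 4.6
```

```bash
python3 m.py
```

```text
yel [403, 77, 8, 31, 154] [406.3  91.7] [ 0.4836 -0.1675  0.018 ] [-105.1  -42.7]
grn [228, 249, 39, 32, 681] [242.3 263.8] [ 0.5547 -0.2583  0.0445] [ -23.5 -124.3]
grn [297, 250, 2, 9, 10] [297.8 253.7] [ 0.5527 -0.2309  0.0445] [-28.8 -97.3]
[ 0.55938053 -0.23977505  0.05170333] [-2.91610209  1.73955943  9.24011606] 12.8
```

Emit:
{"name": "step_arm", "arguments": {"commands": [[[0,0,0.008],[0,0,0],0.0],[[0,0,0.02],[0,0,0],0.0],[[0,0,0.04],[0,0,0],0.0],[[-0.02,0.03,0.04],[0,0,0],0.0],[[-0.03,0.03,0.04],[0,0,0],0.0],[[-0.02,0.02,0],[0,0,0],0.0],[[0,0,0],[0,0,0],0.0],[[0,0,0],[0,0,0],0.0]]}}

```text
time: 13.6
tool_pos: [0.4947, -0.1663, 0.1898]
tcp_rot: [[-0.993, 0.118, 0.0], [0.118, 0.993, 0.001], [-0.0, 0.001, -1.0]]
force: [0.8, 0.4, -0.2]
gripper_width: -0.0001
grip_force: 0.0
```

```bash
python3 m.py; python3 -c "
import cv2;f=cv2.imread('pics/wl.png');cv2.imwrite('pics/v2.png',cv2.resize(f,(800,600)))"
```

```text
yel [276, 180, 3, 15, 35] [277.  187.2] [ 0.485  -0.1695  0.018 ] [-103.5  -44.5]
grn [189, 266, 37, 17, 473] [206.9 274.2] [ 0.5569 -0.2465  0.0445] [ -22.8 -112.3]
[ 0.49487877 -0.16720998  0.18958455] [0.34075078 0.06708307 0.18933921] 13.65
```

View pics/v2.png

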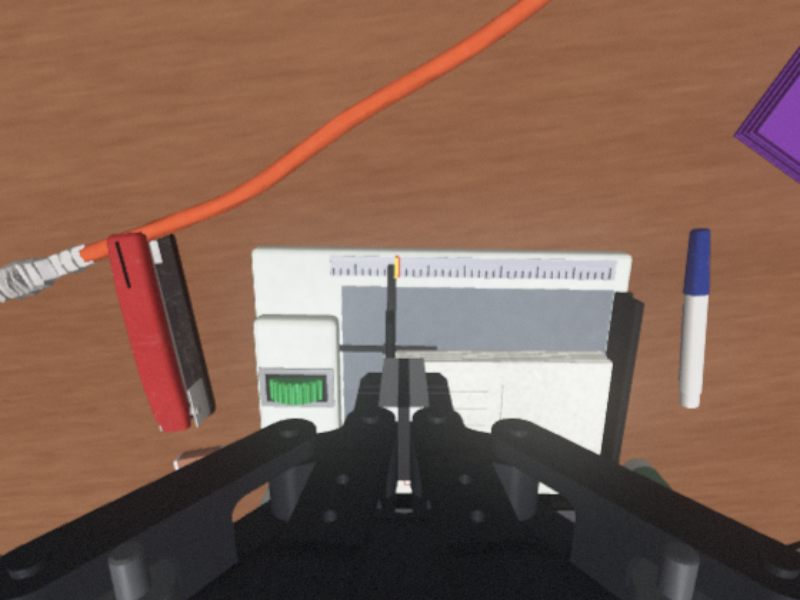

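From nearly overhead a little red still shows to the right of the pointer at (400,266). I'll quantify that, along with the squareness of the stack.

```bash
python3 - <<'E'
from m import *
f=cv2.imread("pics/wl.png");c=manip.calibration("wrist")
for r in(182,187,192):print(r,[(i,f[r,i].tolist()) for i in range(273,285)])
for u in(275.5,278.5,280.5):print(u,loc(ray(0,(u,187),.018,c)))
# stack lower trailing edge & top edge, and ruler/plate edges: scan columns
g=cv2.cvtColor(f,cv2.COLOR_BGR2GRAY)
for u in(310,340,370,400,418):
    col=g[215:262,u].astype(int);print(u,[int(x) for x in col[20:44]])
E
```

```text
182 [(273, [225, 218, 217]), (274, [225, 219, 217]), (275, [211, 220, 222]), (276, [154, 229, 237]), (277, [121, 233, 244]), (278, [111, 212, 241]), (279, [129, 127, 231]), (280, [203, 194, 219]), (281, [223, 216, 214]), (282, [225, 218, 217]), (283, [224, 218, 215]), (284, [225, 218, 215])]
187 [(273, [72, 70, 71]), (274, [72, 68, 71]), (275, [82, 108, 114]), (276, [100, 184, 199]), (277, [120, 233, 243]), (278, [112, 212, 241]), (279, [128, 127, 231]), (280, [199, 192, 217]), (281, [223, 215, 213]), (282, [224, 217, 215]), (283, [220, 211, 209]), (284, [213, 203, 202])]
192 [(273, [73, 72, 74]), (274, [74, 73, 77]), (275, [77, 104, 110]), (276, [101, 185, 199]), (277, [121, 229, 240]), (278, [102, 183, 227]), (279, [127, 126, 230]), (280, [197, 190, 217]), (281, [223, 214, 213]), (282, [221, 212, 210]), (283, [199, 191, 188]), (284, [141, 137, 136])]
275.5 [-103.4  -47.1]
278.5 [-103.4  -44.1]
280.5 [-103.4  -42.1]
310 [152, 153, 152, 154, 151, 152, 150, 153, 151, 147, 151, 178, 187, 180, 186, 177, 185, 163, 205, 239, 238, 239, 240, 241]
340 [155, 152, 154, 153, 156, 154, 155, 154, 154, 149, 154, 180, 197, 187, 184, 190, 172, 169, 208, 240, 241, 242, 241, 241]
370 [152, 153, 150, 151, 155, 155, 153, 154, 156, 156, 173, 199, 190, 178, 183, 165, 167, 177, 204, 228, 238, 240, 241, 239]
400 [155, 156, 153, 155, 156, 157, 155, 155, 155, 154, 162, 185, 194, 176, 170, 169, 182, 193, 184, 223, 242, 242, 243, 244]
418 [156, 155, 155, 154, 155, 150, 152, 152, 152, 153, 163, 188, 192, 172, 171, 172, 182, 199, 201, 225, 244, 243, 244, 246]
```

Emit:
{"name": "step_arm", "arguments": {"commands": [[[0.025,-0.004,-0.02],[0,0,0],0.0],[[0.03,-0.006,-0.03],[0,0,0],0.0],[[0,0,-0.03],[0,0,0],0.0],[[0,0,-0.01],[0,0,0],0.0],[[0,0,0],[0,0,0],0.0],[[0,0,0],[0,0,0],0.0]]}}

```text
time: 14.25
tool_pos: [0.55, -0.1785, 0.1007]
tcp_rot: [[-0.993, 0.121, 0.001], [0.121, 0.993, -0.001], [-0.001, -0.001, -1.0]]
force: [-0.2, -0.6, -0.3]
gripper_width: 0.0001
grip_force: 0.0
```

```bash
python3 m.py; python3 - <<'E'
from m import *
f=cv2.imread("pics/wl.png");c=manip.calibration("wrist")
pr=toW(np.load("p.npy"),[[-.1045,y,.018] for y in(-.050,-.046,-.043,-.040)])
uv=proj(0,pr,c);print(uv.round(1),c["eye"])
a,b=uv[0]-[10,0],uv[3]+[10,0]
h=f.astype(int)
r=int(uv[1][1])
for rr in(r-6,r,r+6):
  print(rr,[(i,h[rr,i].tolist()) for i in range(int(uv[0][0])-6,int(uv[3][0])+8)])
E
```

```text
yel [281, 117, 4, 22, 78] [282.7 127.9] [ 0.4846 -0.1698  0.018 ] [-103.8  -44.8]
red0 [286, 116, 1, 14, 14] [286.  122.5] [ 0.4814 -0.1671  0.018 ] [-107.3  -42.6]
grn [153, 245, 55, 25, 1061] [180.1 257.7] [ 0.5574 -0.2461  0.0445] [ -22.4 -111.8]
[ 0.55045717 -0.17855988  0.10140833] [0.25535612 0.15475514 0.49081754] 14.3
[[274.8 125.9]
 [280.9 125.9]
 [285.4 125.9]
 [289.9 125.9]] [ 0.48346765 -0.16993056  0.23645324]
119 [(268, [219, 210, 206]), (269, [219, 210, 207]), (270, [218, 210, 206]), (271, [221, 212, 209]), (272, [219, 212, 208]), (273, [220, 211, 208]), (274, [219, 209, 207]), (275, [219, 208, 206]), (276, [219, 209, 207]), (277, [221, 211, 208]), (278, [219, 207, 205]), (279, [220, 210, 208]), (280, [219, 211, 208]), (281, [197, 216, 221]), (282, [114, 225, 239]), (283, [112, 223, 238]), (284, [109, 213, 237]), (285, [97, 165, 233]), (286, [105, 105, 222]), (287, [168, 163, 211]), (288, [219, 208, 206]), (289, [218, 208, 206]), (290, [219, 210, 207]), (291, [218, 209, 206]), (292, [216, 208, 205]), (293, [219, 209, 206]), (294, [218, 209, 205]), (295, [217, 207, 205]
[... 688 characters left out ...]
, [216, 206, 204])]
131 [(268, [217, 206, 203]), (269, [218, 208, 206]), (270, [190, 181, 178]), (271, [139, 134, 132]), (272, [217, 207, 204]), (273, [194, 184, 182]), (274, [110, 108, 106]), (275, [66, 63, 63]), (276, [70, 67, 69]), (277, [72, 69, 70]), (278, [72, 69, 70]), (279, [71, 71, 69]), (280, [71, 69, 71]), (281, [87, 146, 158]), (282, [117, 225, 239]), (283, [113, 224, 239]), (284, [108, 206, 236]), (285, [94, 134, 230]), (286, [121, 118, 221]), (287, [192, 184, 208]), (288, [219, 208, 205]), (289, [216, 206, 204]), (290, [218, 208, 205]), (291, [216, 206, 204]), (292, [199, 190, 187]), (293, [129, 123, 122]), (294, [148, 142, 140]), (295, [218, 209, 206]), (296, [216, 206, 205])]
```

```bash
python3 -c "
import cv2;f=cv2.imread('pics/wl.png')[95:235,210:400];cv2.imwrite('pics/v3.png',cv2.resize(f,None,fx=4.2,fy=4.2))"
```

```text
(no output)
```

View pics/v3.png

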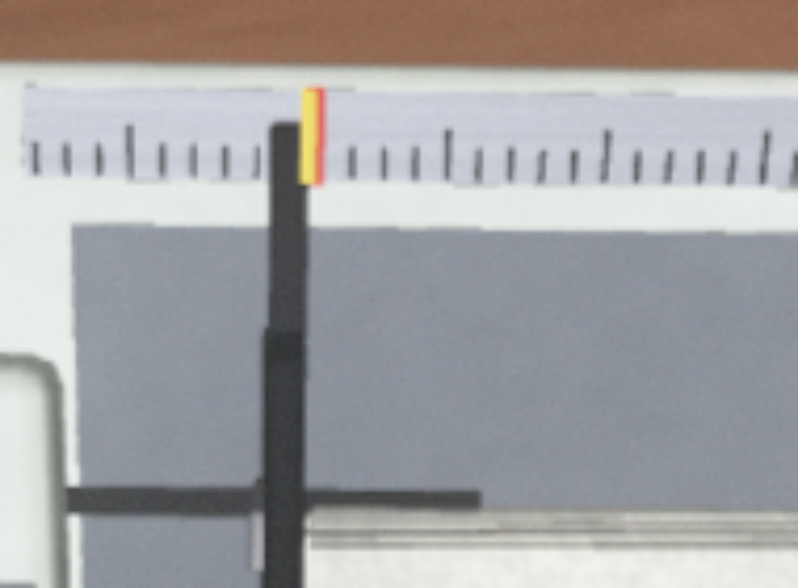

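The inner-face line meets the centre of the yellow tip at crop x≈310, while the centre of the red mark is at about 316.5. The guide is therefore 1.0 mm short, which needs about 2.9 mm more at the rim.

Emit:
{"name": "step_arm", "arguments": {"commands": [[[0.0035,-0.0375,0],[0,0,0],0.0],[[0.0038,-0.0375,0],[0,0,0],0.0],[[0,0,-0.03],[0,0,0],0.0],[[0,0,-0.014],[0,0,0],0.0],[[0,0,-0.004],[0,0,0],0.0],[[0,0,-0.002],[0,0,0],0.0],[[0,0,-0.002],[0,0,0],0.0],[[0,0,0],[0,0,0],0.0]]}}

```text
time: 15.1
tool_pos: [0.5562, -0.2522, 0.052]
tcp_rot: [[-0.993, 0.119, -0.001], [0.119, 0.993, 0.001], [0.001, 0.001, -1.0]]
force: [-7.3, 1.9, 17.0]
gripper_width: 0.0002
grip_force: 8.4
```

```bash
python3 m.py
```

```text
yel [428, 81, 9, 30, 155] [431.8  95.2] [ 0.4836 -0.1671  0.018 ] [-105.1  -42.3]
grn [253, 252, 14, 12, 101] [258.6 256.8] [ 0.549  -0.2624  0.0445] [ -28.7 -129.1]
grn [298, 252, 26, 28, 300] [315.3 263.5] [ 0.5558 -0.2354  0.0445] [ -25.2 -101.4]
[ 0.5562181  -0.25219634  0.05207157] [-7.87698524  1.43892612 15.98963803] 15.15
```

Emit:
{"name": "step_arm", "arguments": {"commands": [[[0.0,0,0.0015],[0,0,0],0.0],[[0.0001,0.001,0.0],[0,0,0],0.0],[[0.0001,0.001,0.0],[0,0,0],0.0],[[0,0,0],[0,0,0],0.0]]}}

```text
time: 15.55
tool_pos: [0.5564, -0.2506, 0.0523]
tcp_rot: [[-0.993, 0.119, -0.001], [0.119, 0.993, -0.0], [0.001, -0.001, -1.0]]
force: [-5.5, -0.4, 9.9]
gripper_width: 0.0003
grip_force: 4.9
```

```bash
python3 m.py
```

```text
yel [426, 81, 9, 30, 152] [429.7  95.2] [ 0.4836 -0.1666  0.018 ] [-105.2  -41.8]
red0 [426, 81, 3, 11, 19] [426.6  85.7] [ 0.479  -0.1681  0.018 ] [-109.6  -43.9]
grn [252, 253, 15, 12, 107] [257.7 257.6] [ 0.5496 -0.2614  0.0445] [ -28.2 -128. ]
grn [298, 252, 23, 26, 255] [313.6 262.1] [ 0.5552 -0.2346  0.0445] [ -25.9 -100.7]
[ 0.55634436 -0.25065333  0.05230148] [-5.44026487  0.04886678  9.9757856 ] 15.6
```

Emit:
{"name": "step_arm", "arguments": {"commands": [[[0.0001,0.0014,0.0],[0,0,0],0.0],[[0,0,0],[0,0,0],0.0],[[0,0,0],[0,0,0],0.0]]}}

```text
time: 15.9
tool_pos: [0.5566, -0.2494, 0.0523]
tcp_rot: [[-0.993, 0.119, -0.0], [0.119, 0.993, -0.001], [0.0, -0.001, -1.0]]
force: [-4.2, -1.2, 8.5]
gripper_width: -0.0001
grip_force: 4.8
```

```bash
python3 m.py
```

```text
yel [424, 81, 9, 30, 150] [428.2  95.2] [ 0.4838 -0.1662  0.018 ] [-105.   -41.4]
red0 [423, 81, 4, 11, 31] [424.6  85.9] [ 0.4792 -0.168   0.018 ] [-109.4  -43.7]
grn [246, 251, 21, 25, 206] [252.8 260.3] [ 0.551  -0.2628  0.0445] [ -26.7 -129.2]
grn [298, 252, 21, 24, 199] [311.2 260.2] [ 0.5543 -0.2345  0.0445] [ -26.8 -100.7]
[ 0.55659353 -0.24950029  0.0522973 ] [-5.76253715  0.32193902  9.18701917] 15.95
```

Emit:
{"name": "step_arm", "arguments": {"commands": [[[0,0,0.008],[0,0,0],0.0],[[0,0,0.02],[0,0,0],0.0],[[0,0,0.024],[0,0,0],0.0],[[-0.0035,0.036,0],[0,0,0],0.0],[[-0.0035,0.036,0],[0,0,0],0.0],[[0,0,0],[0,0,0],0.0],[[0,0,0],[0,0,0],0.0]]}}

```text
time: 16.65
tool_pos: [0.5514, -0.1742, 0.1022]
tcp_rot: [[-0.993, 0.115, 0.002], [0.115, 0.993, 0.001], [-0.001, 0.002, -1.0]]
force: [-0.2, -1.1, 0.9]
gripper_width: -0.0002
grip_force: 0.0
```

```bash
python3 m.py; python3 - <<'E'
from m import *
f=cv2.imread("pics/wl.png").astype(int);c=manip.calibration("wrist")
for rr in(119,125,131): print(rr,[(i,f[rr,i].tolist()) for i in range(276,296)])
print(c["eye"])
E
```

```text
yel [276, 115, 4, 22, 79] [277.7 126.1] [ 0.4844 -0.1688  0.018 ] [-104.1  -43.9]
grn [146, 242, 56, 26, 1019] [172.3 254.9] [ 0.5573 -0.2467  0.0445] [ -22.4 -112.4]
[ 0.5509902  -0.17628201  0.1021552 ] [-1.06497312 -0.93017037 -0.77270241] 16.7
119 [(276, [132, 170, 222]), (277, [111, 222, 237]), (278, [108, 221, 236]), (279, [106, 210, 235]), (280, [150, 192, 227]), (281, [218, 208, 207]), (282, [217, 207, 204]), (283, [217, 206, 204]), (284, [218, 205, 205]), (285, [217, 206, 204]), (286, [217, 209, 205]), (287, [214, 204, 202]), (288, [215, 205, 203]), (289, [217, 208, 204]), (290, [217, 208, 205]), (291, [216, 206, 203]), (292, [216, 206, 205]), (293, [216, 205, 203]), (294, [218, 207, 205]), (295, [214, 203, 201])]
125 [(276, [82, 138, 154]), (277, [113, 222, 237]), (278, [113, 222, 238]), (279, [108, 210, 234]), (280, [145, 182, 220]), (281, [211, 202, 199]), (282, [211, 201, 199]), (283, [216, 205, 200]), (284, [210, 202, 199]), (285, [211, 201, 198]), (286, [211, 201, 199]), (287, [209, 199, 197]), (288, [211, 200, 200]), (289, [210, 199, 198]), (290, [210, 200, 198]), (291, [211, 199, 198]), (292, [213, 204, 200]), (293, [210, 200, 198]), (294, [210, 200, 198]), (295, [211, 200, 198])]
131 [(276, [89, 154, 167]), (277, [114, 223, 237]), (278, [114, 224, 238]), (279, [114, 213, 234]), (280, [157, 188, 221]), (281, [210, 202, 198]), (282, [208, 200, 197]), (283, [210, 199, 198]), (284, [209, 199, 196]), (285, [209, 199, 196]), (286, [181, 172, 171]), (287, [111, 108, 107]), (288, [187, 177, 175]), (289, [211, 201, 198]), (290, [212, 201, 199]), (291, [208, 198, 196]), (292, [210, 201, 197]), (293, [193, 184, 182]), (294, [123, 117, 118]), (295, [145, 138, 136])]
[ 0.48413466 -0.16798203  0.23731201]
```

The pointer is now centred on the mark, with equal thin red slivers on both sides. I'll clear the arm and check the stack from the top camera.

Emit:
{"name": "step_arm", "arguments": {"commands": [[[0,0,0.04],[0,0,0],0.0],[[0,0,0.04],[0,0,0],0.0],[[-0.03,-0.02,0.04],[0,0,0],0.0],[[-0.03,-0.045,0.02],[0,0,0],0.0],[[-0.03,-0.045,0],[0,0,0],0.0],[[-0.03,-0.045,0],[0,0,0],0.0],[[-0.03,-0.045,0],[0,0,0],0.0],[[0,-0.045,0],[0,0,0],0.0],[[0,0,0],[0,0,0],0.0],[[0,0,0],[0,0,0],0.0]]}}

```text
time: 17.7
tool_pos: [0.4117, -0.4067, 0.2358]
tcp_rot: [[-0.992, 0.125, -0.001], [0.125, 0.992, -0.001], [0.001, -0.001, -1.0]]
force: [-0.4, -0.3, -0.2]
gripper_width: -0.0003
grip_force: 0.0
```

```bash
python3 - <<'E'
from h import *
a=manip.grab_frame("top")[160:265,220:360];b=manip.grab_frame("side")[160:295,225:400]
cv2.imwrite("pics/e.png",np.vstack([cv2.resize(a,(400,300),interpolation=cv2.INTER_CUBIC),cv2.resize(b,(400,300),interpolation=cv2.INTER_CUBIC)]))
cv2.imwrite("pics/ea.png",a);cv2.imwrite("pics/eb.png",b)
E
```

```text
(no output)
```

View pics/e.png

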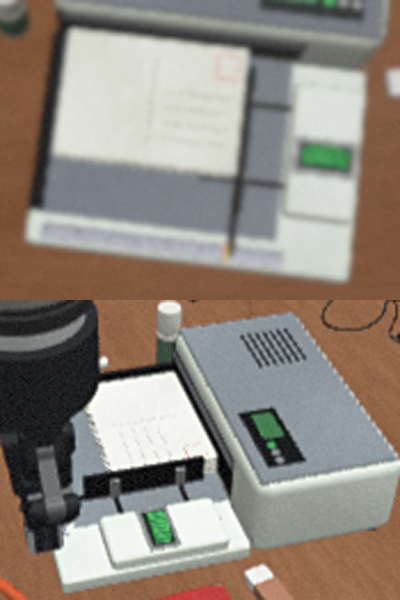

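I've used all ten pictures. The last one shows the stack against the housing and the pointer on the mark. I'll check the stack's position from the pixel data.

```bash
python3 - <<'E'
from m import *
g=cv2.cvtColor(cv2.imread("pics/ea.png"),cv2.COLOR_BGR2GRAY).astype(float)
def edges(u,rng,sgn):
    v=np.array([g[int(r),u-1:u+2].mean() for r in rng]);d=np.diff(v)*sgn;i=d.argmax();w=d[max(0,i-2):i+3].clip(0);return rng[0]+.5+(np.arange(max(0,i-2),max(0,i-2)+len(w))*w).sum()/w.sum()
T=[];L=[]
for u in range(28,80,6):
    r=edges(u,list(range(48,68)),-1);T.append(loc(ray("top",(u+220,r+160),.04)))
    r=edges(u,list(range(4,24)),1);L.append(loc(ray("top",(u+220,r+160),.04)))
for N,A in(("trail",T),("lead",L)):
    A=np.array(A);k=np.polyfit(A[:,1],A[:,0],1);print(N,"x@28",np.polyval(k,28).round(1),"tilt",np.degrees(np.arctan(k[0])).round(2),A.tolist())
E
```

```text
trail x@28 -45.1 tilt 0.65 [[-44.9, 78.3], [-45.0, 64.6], [-45.1, 50.9], [-44.4, 37.2], [-45.0, 23.4], [-44.4, 9.8], [-45.9, -4.1], [-46.0, -17.9], [-46.1, -31.6]]
lead x@28 60.6 tilt 0.52 [[61.1, 91.2], [61.0, 77.2], [61.0, 63.1], [61.0, 49.1], [60.7, 35.0], [60.5, 20.9], [60.5, 6.9], [60.0, -7.2], [60.3, -21.2]]
```

```bash
python3 - <<'E'
from m import *
t=cv2.imread("pics/top0.png").astype(float)
# plate front edge (white->wood, use blue channel), housing bed edge: front of white strip/bed grey
b=t[:,:,0]
def sub(u,r0,r1,s):
    v=b[r0:r1,u-1:u+2].mean(1);d=np.diff(v)*s;i=d.argmax();a=max(0,i-2);w=d[a:i+3].clip(0);return r0+.5+a+(np.arange(len(w))*w).sum()/w.sum()
A=np.array([loc(ray("top",(u,sub(u,240,264,-1)),.018)) for u in range(236,338,6)])
k=np.polyfit(A[:,1],A[:,0],1);print("plate",np.degrees(np.arctan(k[0])),A[:,0])
A=np.array([loc(ray("top",(u,sub(u,160,180,-1)),.092)) for u in range(250,350,6)])
print(A[:,0].tolist())
E
```

```text
plate 0.6375756341844672 [-114.9 -115.2 -115.  -115.2 -115.4 -115.9 -115.7 -116.1 -116.1 -116.5
 -116.3 -116.4 -116.9 -117.2 -116.9 -117.1 -117.3]
[57.6, 30.7, 56.3, 55.6, 32.6, 56.5, 56.7, 56.4, 56.0, 55.7, 55.1, 54.5, 55.4, 56.5, 56.3, 86.3, 86.4]
```

```bash
python3 -c "
from bench import manip
print(manip.sign_off())"
```

```text
the job is handed in; nothing more can be done
None
```

The job is handed in, at about 18 s: the stack measures square and home against the feed wall, the guide's pointer is centred on the red mark using the wheel only, and the arm is clear; I did not measure the cards' play.

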